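# Seat the take-up spool on the winder by feel

## Robot

A 6-joint arm with a two-finger parallel gripper is mounted at the origin on the work surface. World frame = base frame: x ahead of the robot, y to its left, z up, the work surface at z = 0. Lengths are in m, angles in rad, forces in N, time in s.
With the tool pointing down it reaches from about 0.3 to 0.75 m from the base axis. Payload 8.5 kg.
Tool frame: the origin (TCP) lies at the very end of the fingers, on their centre line; the grasp point (between the pads) lies 19 mm behind it; z points along the fingers, y is the line along which they close (so a half turn about z gives the same grasp; the last joint's range is limited). The gripper opens to 88 mm and grips with 3 to 60 N. Pads are 18 mm wide; open, the fingers measure 123 mm over their backs; the gripper's body (75 mm by 187 mm) begins 45 mm behind the grasp point.
Start: joints at [-1.41, 0.381, 1.297, -0, 1.464, -0.215], TCP at [0.202, -0.512, 0.239] pointing down, gripper open.
Joint ranges: [-3.11, 3.11], [-0.89, 2.33], [0.22, 2.48], [-1.42, 4.56], [0.17, 2.85], [-2.88, 2.88]. Speed limits (rad/s): [2.39, 2.39, 3.14, 3.14, 3.14, 3.14].

## Interface

Orientations are given as a unit quaternion [x, y, z, w].
In Python, from bench import ctrl, optics, spotter gives the robot as it stands.
- The arm moves only by the tool servo_tool, never from a script. Its argument "targets" is a list that holds one entry, the list of rows, each a list of 5 numbers: the finger opening in mm, from 0 to 88.1, then the shift along the tool's x, y, z each as a share of 200 mm, from -1 to 1, then the turn about the tool's z as a share of pi rad, from -1 to 1. A call has 1 to 5 rows; each row is the pose to reach, as a shift and turn from the pose commanded when the call began, along the tool's axes at that moment, turning the shorter way round; what a row does not reach only later rows make up. A row lasts 1/10 s, in which the tool goes at most 50 mm and 8.59 degrees, less where a joint would pass 70% of its speed; a pose out of reach is approached as far as the arm can. A call with a number of a shift or a turn outside -1 to 1 is refused whole. A call with a gripper value outside its range is refused whole. The fingers move at their own pace and stop on an object; "grip_force" is the grip in N (left out, the last holds). Time passes only in rows, so rows that repeat a pose let the fingers close. It gives the time, the measured TCP pose, the force, the opening and the grip force at its end, in the units of the state.
- ctrl.observe(): the state, without advancing time (a new reading comes with each control period).
- optics.read_camera(name): name is "scene" or "top" or "wrist"; returns a dict with "img" (400x640x3 uint8, blue, green, red), "intrinsics" (3x3 intrinsics, pixels), "dist_coeffs" ([k1, k2, p1, p2, k3] as OpenCV has them; the pictures are not rectified), "pose" (4x4, takes a point from camera to world coordinates); the wrist camera has in their place "tool_from_camera" (4x4, takes a point from camera to tool coordinates, whose origin is the TCP and whose axes are the flange's). Camera axes: x right, y down, z forward; pixel columns grow to the right and rows downward; lengths in m; the calibration is good to about 2 mm. A picture is of the moment at which its call begins: read the wrist's pose just before it. There is no depth.
- ctrl.sign_off(): hands the job in; it is judged then, once.
Trained networks look in a picture, given as the dict that the camera call returned (one of the last four; its "shot" number tells which), for a name from the list of things; names that differ only in an ending like _2 or _b are one class to them, and where a whole thing is asked for, a point or a joint stands for the part that bears it (a point fixed in the world has none). Each returns a list of dicts, best first, with "conf" (0 to 1); they miss things now and then, are a little off and sometimes report something else, mostly with a low value. They report only what shows in the picture. A call takes as long as a camera call.
- spotter.look_for(picture, name): "xyz" ([x, y, z] in m, in the coordinates of the camera as it stood for that picture, good to about 4 mm: the middle of the surface that is visible of it).
- spotter.regions_of(picture, name): "region" (400x640 bool, what is visible of it).
The state is a dict: "t": time; "joints": joint angles; "qvel": joint speeds; "effort": joint torques, N m; "eef_pos": TCP position; "orientation": TCP orientation; "contact_force": force on the tool from outside, world axes, zero at the start; "ft_torque": the same for the moment, N m; "finger_gap": finger opening in m; "finger_force": force on a finger pad.
Only numpy, scipy, OpenCV 4.12 (cv2) and the standard library are available. Lean on these libraries where they do the work, as an engineer would, in place of code of your own. Each camera call takes 0.05 s, during which the arm holds its last target. There are 200 camera calls.

## Task

Mount the empty take-up spool upright on the winder's spindle and turn it until you feel its underside drop over the three drive dogs, so that it sits fully home, flat on the drive disc. Neither drop it onto the winder nor force it down. Let go of it and leave the jars, the wrench and the scraper where they are.

Things in the scene. Friction and masses are not known exactly. Their poses are not given: they have to be found in the camera images.
- spool: Off-white plastic take-up spool, upright, loose, 0.2 to 0.35 kg, 82 mm high: lower flange 102 mm across (0-17 mm up), core 60 (17-47), upper flange 84 (47-52), round boss 44 (52-82) to grip it by. Through bore 23 mm. Three hidden pockets below, 13 mm deep, 120 degrees apart, fit the dogs with 5 degrees of play either way; their angle shows nowhere. Origin: centre of underside, z up the bore.
- boss_top (a point): Centre of the top of the spool's boss, 82 mm above its underside.
- stand: The winder, fixed: grey base plate 150 x 130 x 22 mm carrying an aluminium drive disc 104 mm across, upper face 40 mm above the bed, with an upright steel spindle 20 mm across in its centre, whose top (last 12 mm tapered to 8 mm across) is 110 mm above the bed. Origin: on the spindle's axis at bed height, z up, x along the plate's long side.
- disc_centre (a point): Centre of the drive disc's upper face. Three round-topped steel dogs, 9 mm across, stand 10 mm proud of the face, 28 mm from the axis, 120 degrees apart, at an unmeasured angle (this point's yaw tells nothing of it). Disc, spindle and dogs turn together against a brake of 0.35 N m: a spool pressed down hard drags them round. Resting on the dogs' tops, a spool is 10 mm too high.
- paste_jar: White jar with a white cap, 54 mm across, 55 mm high, loose, between spool and winder. Origin: centre of its underside.
- hardener_jar: White jar with a black cap, 60 mm across, 75 mm high, loose, to the right. Origin: centre of its underside.
- wrench: Steel wrench, 160 mm long, lying loose near the robot. Origin: near its middle, on the bed; x along its length.
- scraper: Flat scraper with a handle, 180 mm long, lying loose near the robot. Origin: near its middle, on the bed; x along its length.

How it is judged:
At the end, for the whole second after the job is handed in: The spool is on the spindle, upright within 3 degrees, its axis within 5 mm of the spindle's, its underside within 3 mm of the drive disc's face (so the dogs are in the pockets), released and at rest (z of spool in the frame of disc_centre between -0.003 and 0.003 m and horizontal distance between spool and disc_centre below 0.005 m and angle between spool's own z axis and vertical below 0.05 rad and linear speed of spool below 0.02 m/s); the robot touches nothing.
It fails at once if the spool is dropped onto the winder: it falls faster than 0.7 m/s on the spindle (linear speed of spool above 0.7 m/s and horizontal distance between spool and disc_centre below 0.02 m and z of spool in the frame of disc_centre below 0.07 m).
It fails at once if the spool is forced: more than 100 N between spool and winder (contact force between spool and stand above 100 N).
It fails at once if a jar, the wrench or the scraper is pushed more than 30 mm from its place (distance of any of paste_jar, hardener_jar, wrench, scraper from where it was at the start of the episode above 0.03 m).
It also fails if it takes over 58 s, if anything falls off the work surface, if the arm or the gripper's body presses on something with over 40 N, if the wrist force passes 120 N, or if a joint passes its speed limit or range.

## Working session

There is one attempt and no reset: what is moved stays moved. The work goes in short steps, Python scripts to look and compute and a tool call to move; the robot and the scene stay as the last step left them, time stands still between calls to the robot, and variables do not carry over. Pictures are saved under pics/ and viewed, at most 10 in all, crops included, and the job is handed in when it is done.

Besides the shell and the picture viewer there is one more tool, called after "Call:" as a command line: name --argument value ..., lists and objects as JSON in quotes. servo_tool: Moves the arm, as the interface text tells. Shift numbers are shares of 200 mm and turn numbers shares of pi rad, none past 1 either way. Its arguments: {"type":"object","properties":{"targets":{"type":"array","items":{"type":"array","items":{"type":"array","items":{"type":"number"}}}},"grip_force":{"type":"number"}},"required":["targets"]}

```bash
ls; mkdir -p pics; cat > h.py <<'E'
import numpy as np, cv2
from scipy.spatial.transform import Rotation as R
from bench import ctrl, optics, spotter
def world(pic,xyz):
    return (pic["pose"]@np.r_[xyz,1])[:3]
def ray(pic,uv,z):
    p=cv2.undistortPoints(np.array([[uv]],float),np.array(pic["intrinsics"]),np.array(pic["dist_coeffs"]))[0,0]
    P=pic["pose"]; d=P[:3,:3]@np.r_[p,1]; o=P[:3,3]
    return o+d*(z-o[2])/d[2]
E
python3 - <<'E'
from h import *
for c in ["scene","top"]:
    p=optics.read_camera(c); cv2.imwrite(f"pics/{c}.png",p["img"])
    for n in ["spool","boss_top","stand","disc_centre","paste_jar","hardener_jar","wrench","scraper"]:
        print(c,n,[(np.round(world(p,r["xyz"]),3),round(r["conf"],2)) for r in spotter.look_for(p,n)[:2]])
    for n in ["spool","stand"]:
        for r in spotter.regions_of(p,n)[:1]:
            ys,xs=np.where(r["region"]); print(n,xs.min(),xs.max(),ys.min(),ys.max(),r["conf"])
    print(np.round(p["pose"],3))
s=ctrl.observe(); print(s)
E
```

```text
pics
scene spool [(array([0.588, 0.24 , 0.048]), 0.8)]
scene boss_top [(array([0.591, 0.244, 0.053]), 0.73)]
scene stand [(array([ 0.571, -0.139,  0.02 ]), 0.65)]
scene disc_centre [(array([ 0.568, -0.142,  0.021]), 0.58)]
scene paste_jar [(array([0.521, 0.012, 0.048]), 0.77)]
scene hardener_jar [(array([ 0.577, -0.398,  0.049]), 0.63)]
scene wrench [(array([0.341, 0.155, 0.005]), 0.65), (array([0.591, 0.243, 0.051]), 0.18)]
scene scraper [(array([ 0.316, -0.146,  0.002]), 0.81)]
spool 406 463 306 366 0.98
stand 243 325 202 268 0.85
[[-0.613  0.57  -0.547  0.953]
 [ 0.79   0.435 -0.432  0.271]
 [-0.009 -0.697 -0.717  0.703]
 [ 0.     0.     0.     1.   ]]
top spool [(array([0.562, 0.226, 0.051]), 0.96), (array([0.323, 0.161, 0.009]), 0.64)]
top boss_top [(array([0.563, 0.228, 0.052]), 0.83)]
top stand [(array([ 0.542, -0.147,  0.02 ]), 0.95)]
top disc_centre [(array([ 0.55 , -0.15 ,  0.024]), 0.97)]
top paste_jar [(array([0.562, 0.224, 0.052]), 0.75), (array([0.507, 0.001, 0.058]), 0.6)]
top hardener_jar [(array([ 0.56 , -0.406,  0.072]), 0.9)]
top wrench [(array([0.32 , 0.159, 0.01 
[... 283 characters left out ...]
]
{'t': 1.1, 'joints': array([-1.41032176e+00,  3.80585300e-01,  1.29740704e+00, -1.37694099e-05,
        1.46359424e+00, -2.15294489e-01]), 'qvel': array([ 0.00073257, -0.00041779,  0.00090346,  0.00185435, -0.00017459,
       -0.000823  ]), 'effort': array([-1.41134442e-03, -4.37805676e+01, -2.24729723e+01,  7.12784682e-02,
        3.14659544e-02, -1.25365924e-05]), 'eef_pos': array([ 0.20183731, -0.51160356,  0.23875392]), 'orientation': array([ 9.82401426e-01,  1.86781793e-01, -6.92597332e-06,  2.85286654e-06]), 'contact_force': array([0.08359715, 0.10036998, 0.47220023]), 'ft_torque': array([-0.04309549, -0.06667764, -0.01873408]), 'finger_force': 0.0, 'finger_gap': 0.08832753390202629}
```

```bash
python3 - <<'E'
import cv2
a=cv2.imread("pics/top.png")[90:240,140:460]; cv2.imwrite("pics/topc.png",cv2.resize(a,(800,375),interpolation=cv2.INTER_CUBIC))
a=cv2.imread("pics/scene.png")[150:390,200:520]; cv2.imwrite("pics/scenec.png",cv2.resize(a,(800,600),interpolation=cv2.INTER_CUBIC))
E
```

```text
(no output)
```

View pics/topc.png

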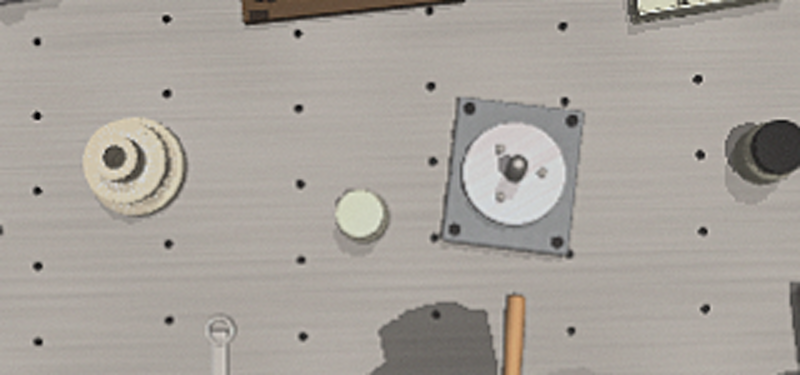

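View pics/scenec.png

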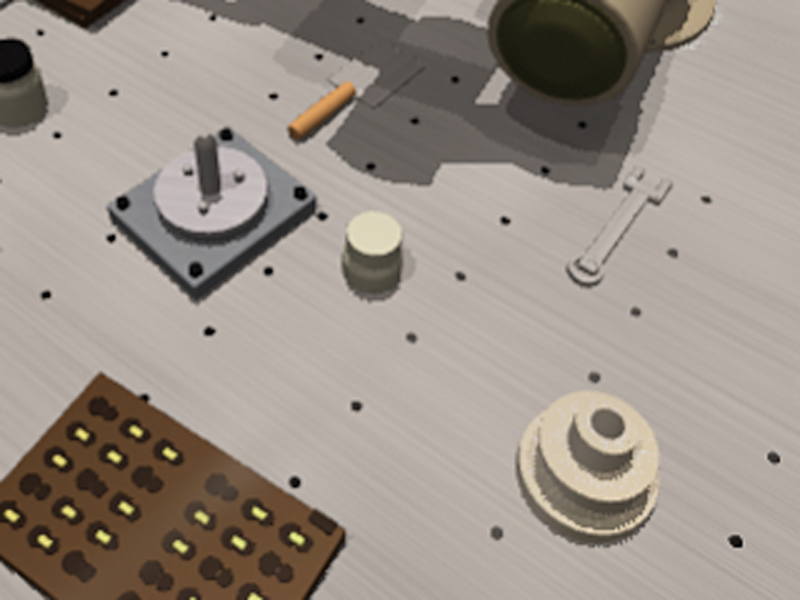

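The top view shows the spool at crop (130,165), the disc at (513,174) with dogs visible at about (500,150), (542,173) and (501,197), the white jar at (360,215), and nothing tall in between. I'm moving over the winder for a wrist view.

Call:
servo_tool --targets '[[[88,1.0,-0.47,-0.3,0.12],[88,1.0,-0.47,-0.3,0.12],[88,1.0,-0.47,-0.3,0.12],[88,1.0,-0.47,-0.3,0.12],[88,1.0,-0.47,-0.3,0.12]]]'

```text
t: 1.6
eef_pos: [0.355, -0.3485, 0.2999]
orientation: [1.0, 0.0, 0.001, 0.0]
contact_force: [0.8, 0.4, -0.8]
finger_gap: 0.0881
finger_force: 0.0
```

```bash
python3 - <<'E'
from h import *
s=ctrl.observe();p=optics.read_camera("wrist"); print(s['t'],s['eef_pos'],s['orientation'],s['joints']); print(np.round(p["tool_from_camera"],3)); print(p["intrinsics"],p["dist_coeffs"])
E
```

```text
1.6 [ 0.35499607 -0.3485407   0.29994451] [9.99999718e-01 1.63907402e-04 5.44747917e-04 4.89742452e-04] [-1.01486964e+00  2.47556759e-01  1.31699590e+00  4.08761643e-04
  1.57563311e+00  5.55601138e-01]
[[-0.    -0.951 -0.31   0.08 ]
 [ 1.    -0.    -0.001  0.001]
 [ 0.    -0.31   0.951 -0.146]
 [ 0.     0.     0.     1.   ]]
[[296.29290478   0.         319.15594422]
 [  0.         296.29290478 196.21313882]
 [  0.           0.           1.        ]] [-0.00686624  0.          0.          0.          0.        ]
```

Call:
servo_tool --targets '[[[88,0.85,-1,0,0],[88,0.85,-1,0,0],[88,0.85,-1,0,0],[88,0.85,-1,0,0],[88,0.85,-1,0,0]]]'

```text
t: 2.15
eef_pos: [0.5165, -0.1589, 0.2988]
orientation: [1.0, -0.001, 0.0, 0.0]
contact_force: [-0.0, 0.8, -0.5]
finger_gap: 0.0881
finger_force: 0.0
```

Call:
servo_tool --targets '[[[88,0,0,0,0],[88,0,0,0,0]]]'

```text
t: 2.35
eef_pos: [0.5158, -0.1599, 0.2984]
orientation: [1.0, 0.0, -0.0, 0.0]
contact_force: [-0.3, -0.1, 0.2]
finger_gap: 0.0881
finger_force: 0.0
```

```bash
cat >> h.py <<'E'
def wristpic():
    s=ctrl.observe(); p=optics.read_camera("wrist")
    T=np.eye(4); T[:3,:3]=R.from_quat(s['orientation']).as_matrix(); T[:3,3]=s['eef_pos']
    p["pose"]=T@np.array(p["tool_from_camera"]); return s,p
E
python3 - <<'E'
from h import *
s,p=wristpic(); print(s['t'],s['eef_pos'],s['orientation']); cv2.imwrite("pics/w1.png",p["img"])
np.save("w1pose.npy",p["pose"])
for n in ["stand","disc_centre"]: print(n,[(world(p,r["xyz"]),r["conf"]) for r in spotter.look_for(p,n)[:1]])
E
```

```text
2.35 [ 0.51579875 -0.15994929  0.29844325] [ 9.99999872e-01  4.32125772e-04 -2.62314883e-04  2.91274685e-05]
stand [(array([ 0.55664589, -0.15418821,  0.02466519]), 0.82)]
disc_centre [(array([ 0.55631925, -0.15518705,  0.02108949]), 0.82)]
```

View pics/w1.png

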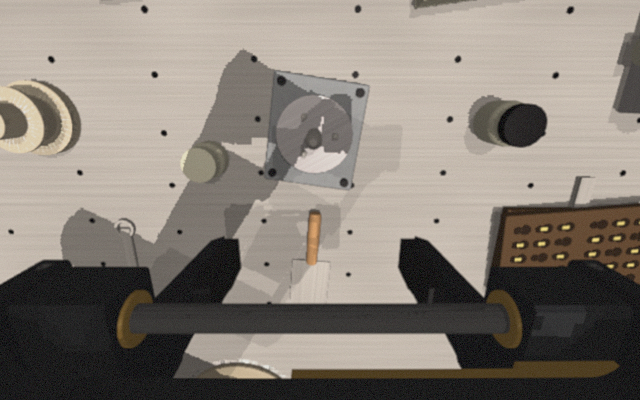

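The disc centre is at about (315,133) px with its edges at 275–354 and 94–173. The plate screws are at (281,80), (361,92), (344,182) and (272,172), and the spindle is near (313,138).

```bash
python3 - <<'E'
from h import *
p=optics.read_camera("wrist"); p["pose"]=np.load("w1pose.npy")
c=np.array([ray(p,u,.022) for u in [(281,80),(361,92),(344,182),(272,172)]]); print(c,c.mean(0))
for u in [(275,133),(354,133),(314.5,94),(314.5,173)]: print(ray(p,u,.04))
img=cv2.imread("pics/w1.png"); cv2.imwrite("pics/w1c.png",cv2.resize(img[60:200,250:390],(600,600),interpolation=cv2.INTER_CUBIC))
t=optics.read_camera("top"); 
print("top",ray(t,(345.2,159.6),.04), "boss",ray(t,(186,152.8),.082))
E
```

```text
[[ 0.62060553 -0.10981272  0.022     ]
 [ 0.60557769 -0.21685654  0.022     ]
 [ 0.48012952 -0.19728712  0.022     ]
 [ 0.49519391 -0.0917628   0.022     ]] [ 0.55037666 -0.15392979  0.022     ]
[ 0.55313463 -0.10134052  0.04      ]
[ 0.55318727 -0.20734763  0.04      ]
[ 0.60268442 -0.15456282  0.04      ]
[ 0.49808921 -0.1541093   0.04      ]
top [ 0.5484693  -0.15174981  0.04      ] boss [0.57021567 0.2397897  0.082     ]
```

View pics/w1c.png

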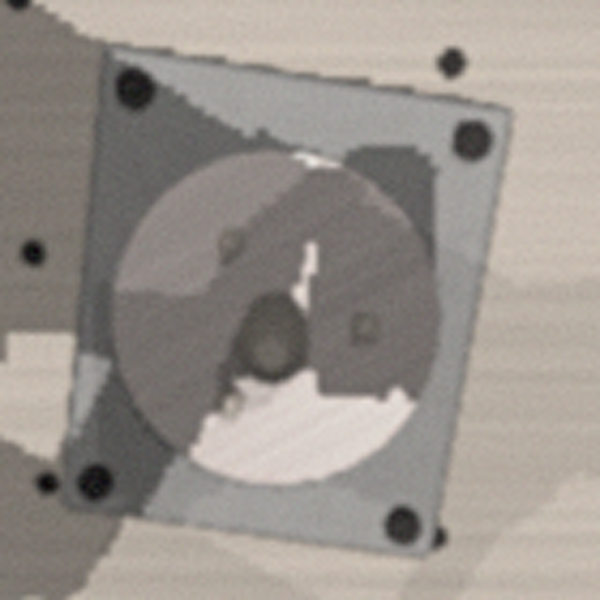

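The disc is at about (0.5505, -0.154). Next I move over the spool.

Call:
servo_tool --targets '[[[88,0.1,-1,0,0],[88,0.1,-1,0,0],[88,0.1,-1,0,0],[88,0.1,-1,0,0],[88,0.1,-1,0,0]]]'

```text
t: 3.1
eef_pos: [0.5354, 0.0434, 0.2991]
orientation: [1.0, 0.002, 0.0, -0.001]
contact_force: [-0.5, -0.6, -0.6]
finger_gap: 0.0879
finger_force: 0.0
```

Call:
servo_tool --targets '[[[88,0,-1,0,0],[88,0,-1,0,0],[88,0,-1,0,0],[88,0,-1,0,0],[88,0,-1,0,0]]]'

```text
t: 3.6
eef_pos: [0.5356, 0.243, 0.2984]
orientation: [1.0, 0.001, -0.0, -0.0]
contact_force: [0.4, -0.2, 0.1]
finger_gap: 0.0882
finger_force: 0.0
```

Call:
servo_tool --targets '[[[88,0,0,0,0],[88,0,0,0,0]]]'

```text
t: 3.8
eef_pos: [0.5364, 0.2378, 0.2988]
orientation: [1.0, -0.002, -0.0, 0.0]
contact_force: [-0.1, -0.2, 0.8]
finger_gap: 0.0881
finger_force: 0.0
```

```bash

python3 - <<'E'
from h import *
s,p=wristpic(); print(s['t'],s['eef_pos'],s['orientation'],s['joints']); cv2.imwrite("pics/w2.png",p["img"])
np.save("w2pose.npy",p["pose"])
for n in ["spool","boss_top"]: print(n,[(world(p,r["xyz"]),r["conf"]) for r in spotter.look_for(p,n)[:1]])
r=spotter.regions_of(p,"spool")[0]["region"]; ys,xs=np.where(r); print(xs.min(),xs.max(),ys.min(),ys.max())
cx,cy=int(xs.mean()),int(ys.mean()); x0,y0=max(cx-80,0),max(cy-80,0); print(x0,y0)
cv2.imwrite("pics/w2c.png",cv2.resize(p["img"][y0:y0+150,x0:x0+150],(600,600),interpolation=cv2.INTER_CUBIC))
E
```

```text
3.8 [0.53643171 0.23777486 0.29879392] [ 9.99998607e-01 -1.65719801e-03 -6.82385419e-06  1.97334607e-04] [ 2.15782345e-01  4.15137875e-01  1.07028219e+00 -3.83832998e-04
  1.65627105e+00  1.78986032e+00]
spool [(array([0.57318377, 0.23788498, 0.05071786]), 0.72)]
boss_top [(array([0.57691936, 0.24357119, 0.05339785]), 0.56)]
282 353 97 168
237 52
```

View pics/w2c.png

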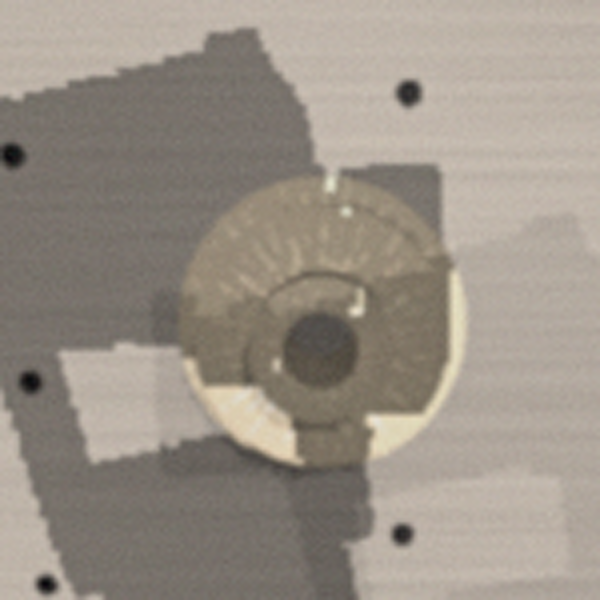

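The bore centre is at crop (321,350), which is pixel (317,139.5). The lower flange spans x 282–353.

```bash

python3 - <<'E'
from h import *
p=optics.read_camera("wrist"); p["pose"]=np.load("w2pose.npy")
print(ray(p,(317.2,139.5),.082), ray(p,(282,133),.017),ray(p,(353.5,133),.017),ray(p,(317,96.5),.017))
p=optics.read_camera("wrist"); p["pose"]=np.load("w1pose.npy")
print("spindle top",ray(p,(250+270/4.286,60+345/4.286),.110))
E
```

```text
[0.57057355 0.23926314 0.082     ] [0.57165442 0.28963232 0.017     ] [0.57128032 0.18814505 0.017     ] [0.62062048 0.23966205 0.017     ]
spindle top [ 0.55233271 -0.15373603  0.11      ]
```

Call:
servo_tool --targets '[[[88,0.17,-0.005,0.2,0],[88,0.17,-0.005,0.4,0],[88,0.17,-0.005,0.6,0],[88,0.17,-0.005,0.8,0],[88,0.17,-0.005,0.95,0]]]'

```text
t: 4.6
eef_pos: [0.5694, 0.2399, 0.1063]
orientation: [1.0, -0.001, -0.001, 0.0]
contact_force: [1.5, 0.4, 0.2]
finger_gap: 0.0882
finger_force: 0.0
```

Call:
servo_tool --targets '[[[88,0,0,0.12,0],[88,0,0,0.18,0],[88,0,0,0.23,0],[88,0,0,0.23,0]]]'

```text
t: 5.0
eef_pos: [0.5699, 0.2403, 0.0623]
orientation: [1.0, -0.001, -0.0, 0.0]
contact_force: [-1.1, -0.3, 0.4]
finger_gap: 0.0877
finger_force: 0.0
```

Call:
servo_tool --targets '[[[80,0,0,0.025,0],[40,0,0,0.025,0],[40,0,0,0.025,0],[40,0,0,0.025,0],[40,0,0,0.025,0]]]' --grip_force 35

```text
t: 5.5
eef_pos: [0.5701, 0.2405, 0.0581]
orientation: [1.0, -0.001, 0.0, -0.0]
contact_force: [-0.3, -0.9, 0.3]
finger_gap: 0.0502
finger_force: 0.0
```

Call:
servo_tool --targets '[[[40,0,0,0,0],[40,0,0,0,0],[40,0,0,0,0]]]'

```text
t: 5.8
eef_pos: [0.5701, 0.2405, 0.058]
orientation: [1.0, -0.001, 0.0, -0.0]
contact_force: [-0.3, 0.7, 1.9]
finger_gap: 0.0436
finger_force: 35.0
```

Call:
servo_tool --targets '[[[40,0,0,-0.1,0],[40,0,0,-0.25,0],[40,0,0,-0.45,0],[40,0,0,-0.65,0],[40,0,0,-0.7,0]]]'

```text
t: 6.3
eef_pos: [0.5711, 0.2408, 0.2018]
orientation: [1.0, -0.001, 0.003, -0.001]
contact_force: [0.4, 0.0, -2.5]
finger_gap: 0.0435
finger_force: 35.0
```

Call:
servo_tool --targets '[[[40,0,0.15,0,0],[40,0,0.35,0,0],[40,0,0.55,0,0],[40,0,0.8,0,0],[40,0,1.0,0,0]]]'

```text
t: 6.8
eef_pos: [0.5689, 0.0383, 0.196]
orientation: [1.0, -0.001, -0.001, -0.0]
contact_force: [0.1, 0.1, -2.5]
finger_gap: 0.0435
finger_force: 35.0
```

Call:
servo_tool --targets '[[[40,-0.05,0.2,0,0],[40,-0.095,0.45,0,0],[40,-0.095,0.7,0,0],[40,-0.095,0.9,0,0],[40,-0.095,0.97,0,0]]]'

```text
t: 7.3
eef_pos: [0.5498, -0.157, 0.1959]
orientation: [1.0, -0.002, -0.001, -0.0]
contact_force: [0.2, 1.1, -2.6]
finger_gap: 0.0434
finger_force: 35.0
```

Call:
servo_tool --targets '[[[40,0,0,0,0],[40,0,0,0,0]]]'

```text
t: 7.5
eef_pos: [0.5503, -0.1524, 0.1968]
orientation: [1.0, -0.0, -0.001, -0.001]
contact_force: [-0.7, 1.1, -1.9]
finger_gap: 0.0437
finger_force: 35.0
```

```bash

python3 - <<'E'
from h import *
s,p=wristpic(); print(s['t'],s['eef_pos'],s['orientation'],s['joints'],s['contact_force'],s['ft_torque']); 
a=p["img"][60:360,120:520]
p=optics.read_camera("scene"); b=p["img"][130:280,200:400]
cv2.imwrite("pics/w3.png",np.vstack([cv2.resize(a,(400,300)),cv2.resize(b,(400,300))]))
E
```

```text
7.5 [ 0.55026702 -0.15237143  0.19681844] [ 9.99999349e-01 -4.13553256e-04 -7.98958698e-04 -7.02356903e-04] [-4.77635678e-01  4.50496596e-01  1.30822124e+00  5.22829962e-04
  1.38493944e+00  1.09389061e+00] [-0.70398382  1.08351458 -1.9189523 ] [ 0.01491765 -0.01191075 -0.02518692]
```

View pics/w3.png

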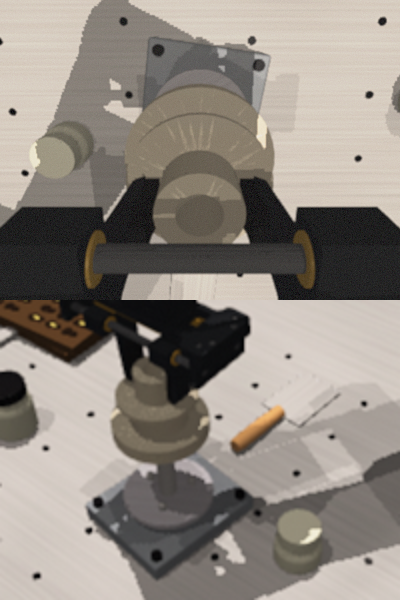

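The spool is upright, clamped, and lined up above the spindle. I'll lower it slowly, watching the force.

Call:
servo_tool --targets '[[[40,0.003,0.008,0.06,0],[40,0.003,0.008,0.12,0],[40,0.003,0.008,0.16,0],[40,0.003,0.008,0.19,0],[40,0.003,0.008,0.22,0]]]'

```text
t: 8.1
eef_pos: [0.5511, -0.1547, 0.1531]
orientation: [1.0, -0.001, -0.0, -0.0]
contact_force: [-0.4, 3.1, -1.1]
finger_gap: 0.0437
finger_force: 35.0
```

Call:
servo_tool --targets '[[[40,0,0,0.02,0],[40,0,0,0.04,0],[40,0,0,0.06,0],[40,0,0,0.08,0],[40,0,0,0.08,0]]]'

```text
t: 8.6
eef_pos: [0.5507, -0.1547, 0.137]
orientation: [1.0, -0.001, -0.001, -0.001]
contact_force: [-1.8, 4.7, -4.9]
finger_gap: 0.0435
finger_force: 35.0
```

Call:
servo_tool --targets '[[[40,-0.001,-0.004,0.02,0],[40,-0.001,-0.004,0.05,0],[40,-0.001,-0.004,0.08,0],[40,-0.001,-0.004,0.11,0],[40,-0.001,-0.004,0.11,0]]]'

```text
t: 9.1
eef_pos: [0.5506, -0.1543, 0.1146]
orientation: [1.0, -0.001, -0.001, -0.0]
contact_force: [-2.1, 3.1, -4.5]
finger_gap: 0.0438
finger_force: 35.0
```

Call:
servo_tool --targets '[[[40,0,-0.002,0.01,0],[40,0,-0.002,0.02,0],[40,0,-0.002,0.025,0],[40,0,-0.002,0.03,0],[40,0,-0.002,0.03,0]]]'

```text
t: 9.6
eef_pos: [0.551, -0.154, 0.1097]
orientation: [1.0, -0.001, 0.0, 0.0]
contact_force: [-1.6, 1.9, -3.0]
finger_gap: 0.0437
finger_force: 35.0
```

Call:
servo_tool --targets '[[[40,0,0,0.005,0],[40,0,0,0.01,0],[40,0,0,0.01,0]]]'

```text
t: 9.9
eef_pos: [0.551, -0.154, 0.1076]
orientation: [1.0, -0.001, 0.0, 0.0]
contact_force: [-1.0, 1.7, -3.3]
finger_gap: 0.0439
finger_force: 35.0
```

Call:
servo_tool --targets '[[[40,0,0,0.005,0],[40,0,0,0.01,0],[40,0,0,0.01,0]]]'

```text
t: 10.2
eef_pos: [0.551, -0.154, 0.106]
orientation: [1.0, -0.001, 0.0, 0.0]
contact_force: [-2.8, 1.9, 1.7]
finger_gap: 0.0435
finger_force: 35.0
```

Call:
servo_tool --targets '[[[40,0,0,0.005,0],[40,0,0,0.005,0]]]'

```text
t: 10.4
eef_pos: [0.551, -0.1539, 0.1054]
orientation: [1.0, -0.001, 0.0, 0.0]
contact_force: [-4.2, 2.9, 5.6]
finger_gap: 0.0437
finger_force: 35.0
```

Call:
servo_tool --targets '[[[40,0,0,0.002,-0.022],[40,0,0,0.004,-0.044],[40,0,0,0.004,-0.066],[40,0,0,0.004,-0.088],[40,0,0,0.004,-0.11]]]'

```text
t: 10.9
eef_pos: [0.5507, -0.1538, 0.1035]
orientation: [0.985, 0.172, -0.0, -0.0]
contact_force: [-2.0, 2.2, -1.5]
finger_gap: 0.0433
finger_force: 35.0
```

```bash
cat > st.py <<'E'
from bench import ctrl
import numpy as np
s=ctrl.observe(); print(s['t'],s['eef_pos'][2],s['contact_force'],s['ft_torque'],s['joints'][5])
E
python3 st.py
```

```text
10.9 0.10353181017869255 [-1.99463875  2.16201541 -1.48949149] [ 0.39088807  0.35246665 -0.37493643] 0.7448481330733396
```

The height dropped, the downward load vanished, and the twist equals the brake torque (0.37 N m), so the dogs are in the pockets. I'll turn back slightly to relieve it and lower.

Call:
servo_tool --targets '[[[40,0,0,0,0.01],[40,0,0,0,0.02],[40,0,0,0.005,0.02],[40,0,0,0.01,0.02],[40,0,0,0.01,0.02]]]'

```text
t: 11.4
eef_pos: [0.5509, -0.1541, 0.1016]
orientation: [0.99, 0.141, -0.0, 0.0]
contact_force: [-0.0, -1.0, -3.1]
finger_gap: 0.0435
finger_force: 35.0
```

```bash
python3 st.py
```

```text
11.4 0.10164447733980383 [-7.17393432e-04 -1.01721000e+00 -3.12276722e+00] [ 0.02701175 -0.02129814  0.00509171] 0.8093567225751369
```

Call:
servo_tool --targets '[[[40,0,0,0.005,0],[40,0,0,0.01,0],[40,0,0,0.015,0],[40,0,0,0.018,0],[40,0,0,0.018,0]]]'

```text
t: 11.9
eef_pos: [0.551, -0.1539, 0.0983]
orientation: [0.99, 0.14, -0.0, -0.0]
contact_force: [-0.2, 0.4, -2.3]
finger_gap: 0.0431
finger_force: 35.0
```

Call:
servo_tool --targets '[[[40,0,0,0.004,0],[40,0,0,0.008,0],[40,0,0,0.01,0],[40,0,0,0.01,0]]]'

```text
t: 12.3
eef_pos: [0.5509, -0.154, 0.0979]
orientation: [0.99, 0.14, 0.0, 0.0]
contact_force: [-5.9, 1.6, 10.2]
finger_gap: 0.0436
finger_force: 35.0
```

```bash
python3 st.py
```

```text
12.3 0.09788146957814292 [-5.90386353  1.62119452 10.19127293] [ 0.36780352  0.92239752 -0.02744072] 0.809920363828561
```

The spool bottoms at TCP 0.098, i.e. underside about 0.040, so it is home. I'll relieve the load, release and retreat.

Call:
servo_tool --targets '[[[40,0,0,-0.006,0],[40,0,0,-0.006,0],[70,0,0,-0.006,0],[88,0,0,-0.006,0],[88,0,0,-0.006,0]]]'

```text
t: 12.8
eef_pos: [0.5511, -0.154, 0.0975]
orientation: [0.99, 0.14, 0.0, 0.0]
contact_force: [-0.4, 0.3, -0.5]
finger_gap: 0.0654
finger_force: 0.0
```

Call:
servo_tool --targets '[[[88,0,0,0,0],[88,0,0,0,0],[88,0,0,0,0],[88,0,0,0,0],[88,0,0,0,0]]]'

```text
t: 13.3
eef_pos: [0.5509, -0.1539, 0.0975]
orientation: [0.99, 0.14, -0.0, -0.0]
contact_force: [0.5, 0.0, 0.2]
finger_gap: 0.0879
finger_force: 0.0
```

Call:
servo_tool --targets '[[[88,0,0,-0.05,0],[88,0,0,-0.2,0],[88,0,0,-0.4,0],[88,0,0,-0.65,0],[88,-0.2,0,-0.85,0]]]'

```text
t: 13.8
eef_pos: [0.5186, -0.1634, 0.2664]
orientation: [0.99, 0.141, 0.002, 0.001]
contact_force: [-0.0, -0.7, -0.4]
finger_gap: 0.088
finger_force: 0.0
```

Call:
servo_tool --targets '[[[88,0,0,0,0],[88,0,0,0,0],[88,0,0,0,0]]]'

```text
t: 14.1
eef_pos: [0.5169, -0.1634, 0.2619]
orientation: [0.99, 0.14, -0.001, -0.001]
contact_force: [-0.5, -0.5, -0.1]
finger_gap: 0.0879
finger_force: 0.0
```

```bash

python3 - <<'E'
from h import *
s,p=wristpic(); print(s['t'],s['eef_pos'],s['contact_force']); 
r=spotter.regions_of(p,"spool")
if r: ys,xs=np.where(r[0]["region"]); print(xs.min(),xs.max(),ys.min(),ys.max())
a=p["img"][40:340,120:520]
p=optics.read_camera("scene"); b=p["img"][130:280,200:400]
cv2.imwrite("pics/w4.png",np.vstack([a,cv2.resize(b,(400,300))]))
for n in ["spool","paste_jar","scraper","wrench","hardener_jar"]: print(n,[(np.round(world(p,r["xyz"]),3),r["conf"]) for r in spotter.look_for(p,n)[:1]])
E
```

```text
14.1 [ 0.51692705 -0.16343852  0.26192193] [-0.50618985 -0.48205471 -0.06129891]
277 363 94 181
spool [(array([ 0.568, -0.14 ,  0.084]), 0.77)]
paste_jar [(array([0.521, 0.01 , 0.048]), 0.76)]
scraper [(array([ 0.318, -0.144,  0.002]), 0.94)]
wrench [(array([0.343, 0.155, 0.009]), 0.83)]
hardener_jar []
```

View pics/w4.png

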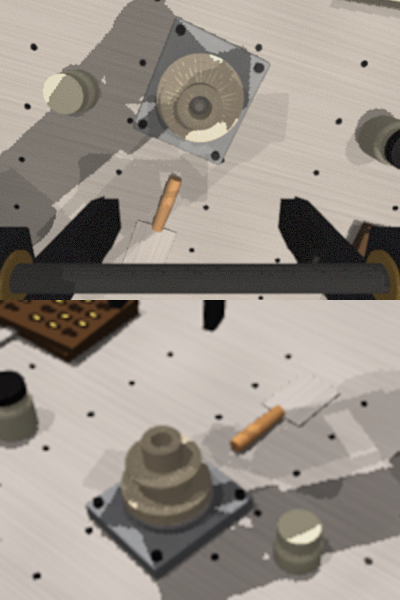

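The spool sits level and centred on the disc with no visible gap, and the gripper is clear. The paste jar, scraper and wrench are where they started; the hardener jar was not re-detected but the arm never went near it.

```bash
python3 -c "
from bench import ctrl
print(ctrl.sign_off())"
```

```text
the job is handed in; nothing more can be done
None
```

The job is handed in, with no verdict shown: the spool is seated on the spindle with its dogs engaged and its underside at about the disc's 40 mm height, and it is released with the arm clear. The jars, wrench and scraper look unmoved.

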